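# Gauge a lamp-stem end fitting in a tapered slot and mark the reading

## Task

Check the lamp-stem end fitting in the tapered slot gauge: lower its shank into the wide end of the slot and, with the flange flat on the jaws, slide it towards the narrow end until it wedges firmly enough to stay gripped by the jaws on its own, without forcing it (never more than 25 N on a jaw), and let go. Then slide the gauge's marker gently (under 15 N) up until it just touches the flange, so that it marks where the fitting stopped, and let go of it with the fitting still wedged upright. Leave everything else on the bench where it is.

Things in the scene. Friction and masses are not known exactly. Their poses are not given: they have to be found in the camera images.
- fitting: Lamp-stem end fitting, about 80 g, standing upright on the bench. Round and stepped: shank 18 mm diameter, 22 mm long, at the bottom; flange 34 mm diameter, 6 mm thick (22 to 28 mm above the underside); black grip body 24 mm diameter, 38 mm tall on top (28 to 66 mm). Origin: centre of the shank's underside; z up its axis.
- gauge: Tapered slot gauge, bolted down: aluminium base 300 x 150 x 12 mm with two steel jaws, tops 40 mm above the bench. Origin on the bench under mid-slot, in the plane of the straight jaw's face (y = 0); the slot is on its +y side. +x runs along the slot from wide to narrow end. The slot is open from x = -130 to +120 mm and 28 mm deep, so the flange rests on the jaw tops (fitting's origin 18 mm above the bench).
- fixed_jaw: The gauge's straight jaw, a steel bar 250 x 22 x 28 mm with scale ticks. Origin in its slot-side face, at its underside, 12 mm above the gauge's origin; axes as the gauge's. The other jaw slants: the slot narrows 1 mm per 8 mm of x. It is clamped anew each time, so the slot matches the shank (18 mm) anywhere from x = -22 to +22 mm; the shank's axis is then at y = 9 mm.
- slot_entry (a point): Point on the bench under the wide end of the slot, at gauge x = -95 mm, y = 15 mm, a good place to lower the shank: the slot is 27 to 33 mm wide there. Axes as the gauge's. Jaws and shank are steel with friction coefficient about 0.6: pushed along the slot with about 10 N, the shank stays wedged when let go.
- marker: The gauge's sliding marker, a dark steel rider on a rail beside the straight jaw (away from the slot), with an arm across the jaws above the slot. It slides along the gauge's x axis only, with about 1.5 N of friction, and stays where it is left; it starts at the narrow end, 90 to 115 mm from mid-slot. Origin on the bench, at gauge y = 0, under the arm's leading edge; axes as the gauge's.
- marker_tab (a point): Grip point in the marker's upright tab: a plate 12 mm thick along the slot, 26 mm wide across it, bare from 47 to 81 mm above the bench. The point is at mid-tab, 70 mm above the bench, at gauge y = -50 mm, 15 mm behind (gauge +x of) the arm's leading edge. Axes as the gauge's.
- marker_edge (a point): Point on the leading edge of the marker's arm, which faces the wide end and touches the flange; at gauge y = 9 mm, the line of the wedged fitting's axis, 44.5 mm above the bench (arm 42 to 47 mm). Axes as the gauge's. When it touches the flange, the fitting's axis is 17 mm to its -x side.
- collar: White plastic collar ring, 32 mm across, 18 mm tall; a bystander. Origin: centre of its underside.
- dimmer_cap: Black dimmer cap, 18 mm diameter, 22 mm tall; a bystander. Origin: centre of its underside.
- nipple: Brass nipple, 16 mm diameter, 28 mm tall, no flange; a bystander. Origin: centre of its underside.
- carton_a: White carton 60 x 60 x 110 mm; a bystander. Origin: centre of its underside.
- carton_b: Brown carton 90 x 130 x 70 mm; a bystander. Origin: centre of its underside.
- shade: Clear glass lamp shade, an open cup 110 mm across and 110 mm tall; a bystander. Origin: centre of its underside.
- driver: Screwdriver lying on the bench; a bystander. Origin: centre of its underside.
Not all that is in view belongs to the job. What is shaped like the fitting but blue or pink is not meant.

How it is judged:
By the outcome, as a careful person would: the job done as asked, in the order asked, and still so for the second after the job is handed in, with the robot touching nothing.
It also fails if it takes over 72 s, if anything falls off the work surface, if the arm or the gripper's body presses on something with over 40 N, if the wrist force passes 120 N, or if a joint passes its speed limit or range.

## Robot

A 6-joint arm with a two-finger parallel gripper is mounted at the origin on the work surface. World frame = base frame: x ahead of the robot, y to its left, z up, the work surface at z = 0. Lengths are in m, angles in rad, forces in N, time in s.
With the tool pointing down it reaches from about 0.25 to 0.775 m from the base axis. Payload 4 kg.
Tool frame: the origin (TCP) lies on the centre line of the jaws, within the pads' length; the fingertips stand 19 mm ahead of it and the grasp point (between the pads) is the TCP; x points along the fingers, z is the direction in which the jaws open and shut, and the axes are right-handed (so a half turn about x gives the same grasp; the last joint's range is limited). The gripper opens to 94 mm and grips with 3 to 60 N. Pads are 16 mm wide; open, the fingers measure 119 mm over their backs; the gripper's body (75 mm by 177 mm) begins 78 mm behind the grasp point.
Start: joints at [1.115, 0.087, 1.371, -0, 1.684, -0.103], TCP at [0.19, 0.516, 0.225] pointing down, gripper open.
Joint ranges: [-3.1, 3.1], [-0.76, 2.03], [0.27, 2.55], [-1.08, 4.22], [0.17, 2.65], [-2.57, 2.57]. Speed limits (rad/s): [2.79, 2.79, 3.14, 3.14, 3.14, 3.14].

## Interface

Orientations are given as [roll, pitch, yaw] about the fixed x, y, z axes, in that order (R = Rz(yaw) Ry(pitch) Rx(roll)).
In Python, from bench import robot, snapshot, camera_params gives the robot as it stands.
- The arm moves only by the tool step_arm, never from a script. Its argument "motion" is text: rows parted by semicolons, each of 7 numbers parted by spaces: the opening in per cent of the stroke, from 0 (shut) to 100 (fully open), then the shift along the tool's x, y, z in cm, then the turn, a rotation vector about the tool's x, y, z in rad. A call has 1 to 20 rows; each row shifts and turns the commanded pose from where the row before left it, along the tool's axes as they then stand; what a row does not reach is not made up. A row lasts 1/12 s, in which the tool goes at most 41.7 mm and 7.16 degrees, less where a joint would pass 70% of its speed; a pose out of reach is approached as far as the arm can. A call with a gripper value outside its range is refused whole. The fingers move at their own pace and stop on an object; the grip force is fixed at half the most. Time passes only in rows, so rows that do not move let the fingers close. It gives the time, the measured TCP pose, the force and the opening at its end, in the units of the state.
- robot.get_obs(): the state, without advancing time (a new reading comes with each control period).
- snapshot(name): name is "side" or "top"; returns the picture (400x640x3 uint8, red, green, blue); there is no depth.
- camera_params(name): a dict with "fx", "fy", "cx", "cy" (pixels), "R" (3x3) and "t" (3): a world point X has camera coordinates R X + t. Camera axes: x right, y down, z forward; pixel columns grow to the right and rows downward; lengths in m; the calibration is good to about 2 mm. A picture is of the moment at which its call begins. camera_params takes no time and is no camera call.
- robot.close_job(): hands the job in, once; it reports no verdict.
The state is a dict: "time": time; "joint_positions": joint angles; "qvel": joint speeds; "joint_torque": joint torques, N m; "tool_pos": TCP position; "ee_rot": TCP orientation; "wrist_force": force on the tool from outside, world axes, zero at the start; "wrist_torque": the same for the moment, N m; "width": finger opening in m.
Only numpy, scipy, OpenCV 4.12 (cv2) and the standard library are available. Lean on these libraries where they do the work, as an engineer would, in place of code of your own. Each camera call takes 0.05 s, during which the arm holds its last target.

## Working session

There is one attempt and no reset: what is moved stays moved. The work goes in short steps, Python scripts to look and compute and a tool call to move; the robot and the scene stay as the last step left them, time stands still between calls to the robot, and variables do not carry over. Pictures are saved under pics/ and viewed, and the job is handed in when it is done.

Besides the shell and the picture viewer there is one more tool, called after "Request:" by a JSON object that holds its "name" and its "arguments". step_arm: Moves the arm, as the interface text tells. Its arguments: {"type":"object","properties":{"motion":{"type":"string"}},"required":["motion"]}

```bash
mkdir -p pics; ls; python3 - <<'E'
from bench import robot, snapshot, camera_params
import cv2
o=robot.get_obs(); print(o)
for n in("top","side"):
    im=snapshot(n); cv2.imwrite(f"pics/{n}0.png",im[:,:,::-1]); print(camera_params(n))
E
```

```text
pics
{'time': 0.0, 'joint_positions': array([ 1.11489441e+00,  8.79191450e-02,  1.37225105e+00,  2.46840554e-05,
        1.68362498e+00, -1.03119566e-01]), 'qvel': array([-1.24433026e-03,  3.95814602e-04,  1.52600754e-03, -3.05759468e-04,
       -1.10260487e-03,  8.71291235e-05]), 'joint_torque': array([-2.08869911e-03, -3.40194440e+01, -3.02423108e+01,  7.17372866e-02,
        3.29974608e-02, -1.53327314e-04]), 'tool_pos': array([0.18980729, 0.51565663, 0.22332538]), 'ee_rot': array([ 3.02733484,  1.56859367, -2.03783374]), 'wrist_force': array([-0.47502331,  0.02640961, -0.68363824]), 'wrist_torque': array([-0.0312111 ,  0.01071265,  0.02166277]), 'width': 0.09373816680861743}
{'fx': 371.79704412652336, 'fy': 371.79704412652336, 'cx': 322.74636372901386, 'cy': 202.45314199426383, 'R': array([[-3.63476164e-02, -9.99338983e-01, -6.68712323e-04],
       [-9.76989055e-01,  3.56754254e-02, -2.10284690e-01],
       [ 2.10169545e-01, -6.99002261e-03, -9.77639965e-01]]), 't': array([0.08045474, 0.57724738, 0.80558901])}
{'fx': 450.4432937400564, 'fy': 450.4432937400564, 'cx': 315.23000323183794, 'cy': 200.82045520269537, 'R': array([[ 0.95933841, -0.28204965, -0.0108542 ],
       [-0.15477948, -0.493517  , -0.85585295],
       [ 0.2360363 ,  0.82273262, -0.51710532]]), 't': array([-0.52082723,  0.19419759,  0.91581337])}
```

View pics/top0.png

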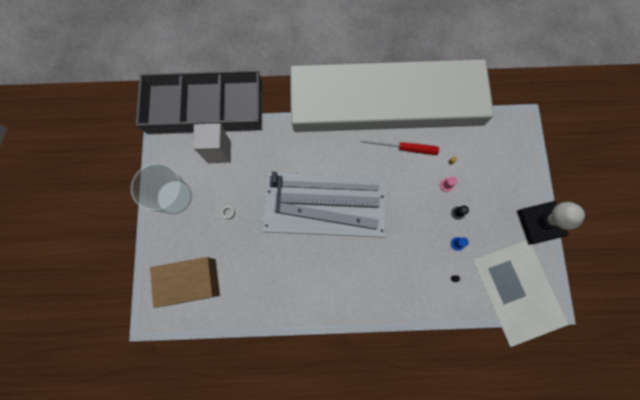

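View pics/side0.png

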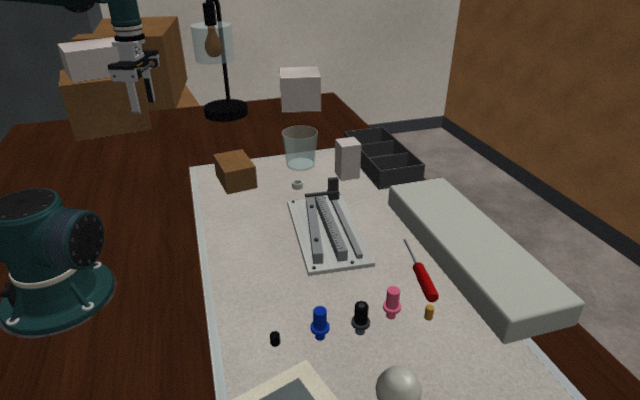

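The candidates are pink (top 450,183), black with a metallic flange (460,211) and blue (460,243); the dimmer cap (455,278) has no flange. The black one fits the description. I'll confirm it in a crop and measure.

```bash
cat > h.py <<'E'
import numpy as np, cv2
from bench import robot, snapshot, camera_params
def ray(cam,uv):
    p=camera_params(cam); d=np.array([(uv[0]-p['cx'])/p['fx'],(uv[1]-p['cy'])/p['fy'],1.])
    R=np.array(p['R']);return -R.T@p['t'], R.T@d
def onz(cam,uv,z):
    c,d=ray(cam,uv); return c+d*(z-c[2])/d[2]
def proj(cam,X):
    p=camera_params(cam); c=np.array(p['R'])@X+p['t']; return np.array([p['fx']*c[0]/c[2]+p['cx'],p['fy']*c[1]/c[2]+p['cy']])
def crop(im,x0,y0,x1,y1,s,name): cv2.imwrite(f"pics/{name}.png",cv2.resize(im[y0:y1,x0:x1,::-1],None,fx=s,fy=s,interpolation=cv2.INTER_CUBIC))
E
python3 - <<'E'
import cv2,numpy as np
t=cv2.imread("pics/top0.png");s=cv2.imread("pics/side0.png")
R=lambda i,x0,y0,x1,y1,k:cv2.resize(i[y0:y1,x0:x1],None,fx=k,fy=k,interpolation=cv2.INTER_CUBIC)
cv2.imwrite("pics/c_g_top.png",R(t,255,165,395,245,5.5))
cv2.imwrite("pics/c_g_side.png",R(s,280,170,380,275,5.5))
cv2.imwrite("pics/c_f.png",np.hstack([R(t,430,190,490,260,8)[:560,:400],R(s,335,290,385,360,8)]))
E
```

```text
(no output)
```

View pics/c_g_top.png

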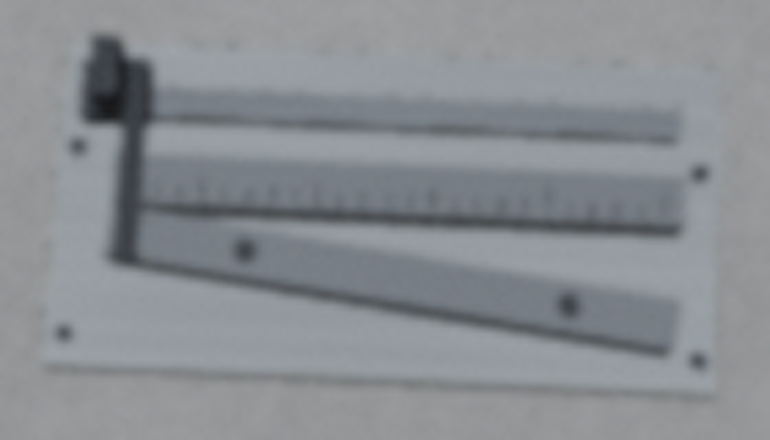

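View pics/c_g_side.png

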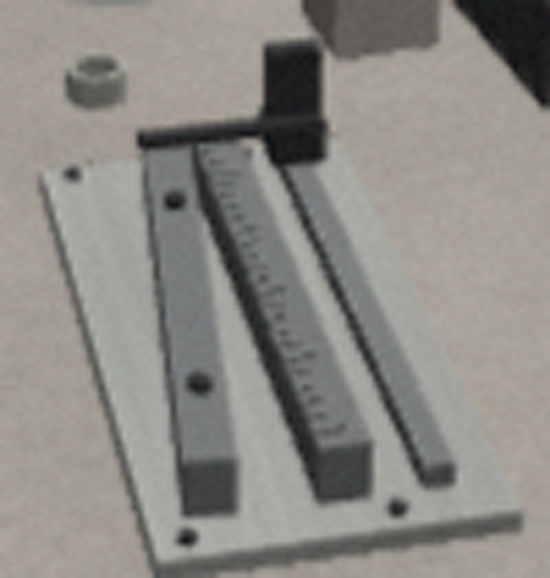

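View pics/c_f.png

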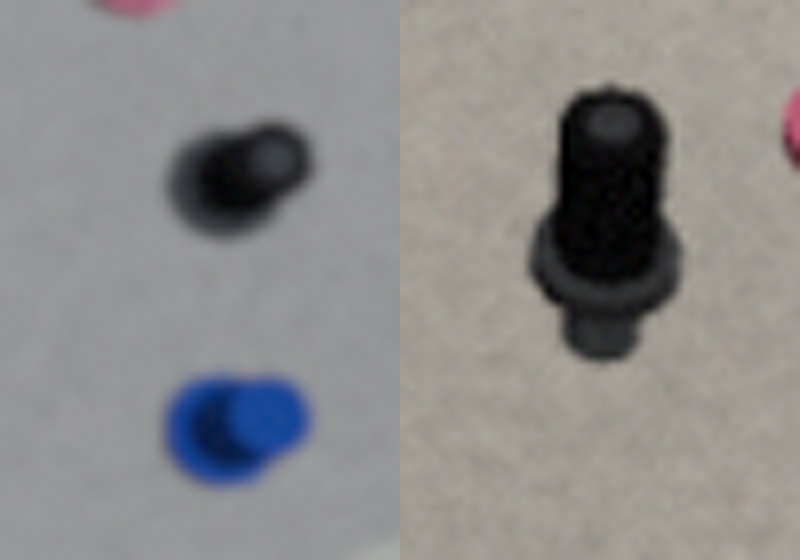

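```bash
python3 - <<'E'
from h import *
for c in("top","side"): print(c,ray(c,(320,200))[0])
T=lambda x,y:((x+.5)/5.5-.5+255,(y+.5)/5.5-.5+165)
S=lambda x,y:((x+.5)/5.5-.5+280,(y+.5)/5.5-.5+170)
def P(cam,f,pts,z):
    out=[]
    for p in pts: q=onz(cam,f(*p),z); out.append(q); print(cam,p,z,q.round(4))
    return out
print("base corners z12")
b=P("top",T,[(68,42),(718,70),(714,393),(42,366)],.012); 
bs=P("side",S,[(522,515),(158,565),(40,172)],.012)
print("jaw fixed top slot edge z40")
P("top",T,[(145,206),(680,229)],.04); P("side",S,[(315,448),(200,175)],.04)
print("fixed jaw wide end far corner"); P("top",T,[(683,180)],.04);P("side",S,[(371,440)],.04)
print("slant jaw wide end top corners"); P("top",T,[(680,300),(668,348)],.04);P("side",S,[(237,459),(182,461)],.04)
print("arm leading z47"); P("top",T,[(153,62),(136,262)],.047)
print("base screws z12")
t=P("top",T,[(78,147),(700,174),(64,333),(698,361)],.012);P("side",S,[(73,174),(187,538),(398,508)],.012)
# fitting
F=lambda x,y:((x+.5)/8-.5+430,(y+.5)/8-.5+190)
G=lambda x,y:((x-400+.5)/8-.5+335,(y+.5)/8-.5+290)
print("fit top centre z66");P("top",F,[(273,158)],.066);P("side",G,[(612,122)],.066)
print("fit flange");P("top",F,[(224,185)],.026);P("side",G,[(605,262)],.025)
P("side",G,[(600,332)],.004)
E
```

```text
top [0.39757843 0.0654391  0.9090161 ]
side [ 0.31354217 -0.80452886  0.63412338]
base corners z12
top (68, 42) 0.012 [0.6731 0.1963 0.012 ]
top (718, 70) 0.012 [ 0.649  -0.0994  0.012 ]
top (714, 393) 0.012 [ 0.5019 -0.0871  0.012 ]
top (42, 366) 0.012 [0.5246 0.2084 0.012 ]
side (522, 515) 0.012 [ 0.6463 -0.1042  0.012 ]
side (158, 565) 0.012 [ 0.501 -0.091  0.012]
side (40, 172) 0.012 [0.5251 0.2078 0.012 ]
jaw fixed top slot edge z40
top (145, 206) 0.04 [0.589  0.1591 0.04  ]
top (680, 229) 0.04 [ 0.5704 -0.0727  0.04  ]
side (315, 448) 0.04 [ 0.5702 -0.0737  0.04  ]
side (200, 175) 0.04 [0.5857 0.1374 0.04  ]
fixed jaw wide end far corner
top (683, 180) 0.04 [ 0.5921 -0.0755  0.04  ]
side (371, 440) 0.04 [ 0.5929 -0.0753  0.04  ]
slant jaw wide end top corners
top (680, 300) 0.04 [ 0.5392 -0.0706  0.04  ]
top (668, 348) 0.04 [ 0.5186 -0.064   0.04  ]
side (237, 459) 0.04 [ 0.539  -0.0713  0.04  ]
side (182, 461) 0.04 [ 0.5182 -0.0662  0.04  ]
arm leading z47
top (153, 62) 0.047 [0.6519 0.154  0.047 ]
top (136, 262) 0.047 [0.5631 0.1625 0.047 ]
base screws z12
top (78, 147) 0.012 [0.6236 0.192  0.012 ]
top (700, 174) 0.012 [ 0.6008 -0.0879  0.012 ]
top (64, 333) 0.012 [0.539  0.1987 0.012 ]
top (698, 361) 0.012 [ 0.5163 -0.0811  0.012 ]
side (73, 174) 0.012 [0.5399 0.2011 0.012 ]
side (187, 538) 0.012 [ 0.5162 -0.0788  0.012 ]
side (398, 508) 0.012 [ 0.6012 -0.0857  0.012 ]
fit top centre z66
top (273, 158) 0.066 [ 0.5507 -0.2653  0.066 ]
side (612, 122) 0.066 [ 0.55   -0.2647  0.066 ]
fit flange
top (224, 185) 0.026 [ 0.5503 -0.2652  0.026 ]
side (605, 262) 0.025 [ 0.5494 -0.2666  0.025 ]
side (600, 332) 0.004 [ 0.5487 -0.2677  0.004 ]
```

```bash
cat >> h.py <<'E'
from scipy.spatial.transform import Rotation as Ro
u=np.array([.0799,.9968,0]); v=np.array([-.9968,.0799,0]); O=np.array([.5807,.0565,0])
def g2w(x,y,z): return O+u*x+v*y+np.array([0,0,z])
def w2g(p): d=np.asarray(p)-O; return np.array([d@u,d@v,d[2]])
def tri(a,b):
    c1,d1=ray("top",a);c2,d2=ray("side",b)
    s=np.linalg.lstsq(np.c_[d1,-d2],c2-c1,rcond=None)[0]; p=c1+d1*s[0];q=c2+d2*s[1]; return (p+q)/2,np.linalg.norm(p-q)
def st():
    o=robot.get_obs(); R=Ro.from_euler('xyz',o['ee_rot']).as_matrix(); return o,R
def goal(p,sgn=1,pos=None):
    """cm shift in present tool axes, then local rotvec; tool x down, z = sgn*u"""
    o,R=st(); pos=o['tool_pos'] if pos is None else pos
    z=sgn*u; x=np.array([0,0,-1.]); G=np.c_[x,np.cross(z,x),z]
    return (R.T@(np.asarray(p)-pos)*100).round(2), Ro.from_matrix(R.T@G).as_rotvec().round(3)
E
python3 - <<'E'
from h import *
print(tri((567,215),(398,385)))
o,R=st();print(R.round(3))
for s in(1,-1):print(s,goal([.5500,-.2655,.15],s))
print(g2w(-.095,.015,0),g2w(.1185,-.05,.07))
E
```

```text
(array([ 0.52078792, -0.46645287,  0.11787633]), np.float64(0.00017396925569452274))
[[-0.001 -0.938  0.346]
 [-0.002  0.346  0.938]
 [-1.     0.    -0.002]]
1 (array([  7.45, -60.79, -60.85]), array([-0.273, -0.002, -0.   ]))
-1 (array([  7.45, -60.79, -60.85]), array([ 2.869e+00, -1.000e-03,  3.000e-03]))
[ 0.5581575 -0.0369975  0.       ] [0.64000815 0.1706258  0.07      ]
```

Request:
{"name": "step_arm", "arguments": {"motion": "55 0 -2.9 -2.9 0 0 0;55 0 -2.9 -2.9 0 0 0;55 0 -2.9 -2.9 0 0 0;55 0 -2.9 -2.9 0 0 0;55 0 -2.9 -2.9 0 0 0;55 0 -2.9 -2.9 0 0 0;55 0 -2.9 -2.9 0 0 0;55 0 -2.9 -2.9 0 0 0;55 0 -2.9 -2.9 0 0 0;55 0 -2.9 -2.9 0 0 0;55 0 -2.9 -2.9 0 0 0;55 0 -2.9 -2.9 0 0 0;55 0 -2.9 -2.9 0 0 0;55 0 -2.9 -2.9 0 0 0;55 0 -2.9 -2.9 0 0 0;55 0 -2.9 -2.9 0 0 0;55 0 -2.9 -2.9 0 0 0;55 0 -2.9 -2.9 0 0 0;55 0 -2.9 -2.9 0 0 0;55 0 -2.9 -2.9 0 0 0"}}

```text
time: 1.77
tool_pos: [0.5341, -0.2305, 0.2237]
ee_rot: [1.177, 1.57, 2.394]
wrist_force: [0.3, 0.3, 0.9]
width: 0.0518
```

Request:
{"name": "step_arm", "arguments": {"motion": "55 0 -1.5 -1.5 0 0 0;55 0 -1.2 -1.2 0 0 0;55 0 0 0 -0.091 0 0;55 0 0 0 -0.091 0 0;55 0 0 0 -0.091 0 0;55 0 0 0 0 0 0;55 0 0 0 0 0 0"}}

```text
time: 2.35
tool_pos: [0.5497, -0.2631, 0.2238]
ee_rot: [1.011, 1.57, 2.5]
wrist_force: [0.0, 1.1, -0.3]
width: 0.0514
```

```bash
python3 - <<'E'
from h import *
o,R=st();print(o['time'],o['tool_pos'],o['width'],o['wrist_force'],o['joint_positions']);print(R.round(3),goal([.5500,-.2655,.05],1))
E
```

```text
2.35 [ 0.54974865 -0.26312959  0.22382267] 0.051447439629146344 [ 0.02925586  1.0887916  -0.32388135] [-5.39476640e-01  2.21389139e-01  1.21965261e+00  1.19989305e-04
  1.70170747e+00 -2.02807604e+00]
[[-0.001 -0.997  0.082]
 [ 0.001  0.082  0.997]
 [-1.     0.001  0.001]] (array([17.38, -0.06, -0.24]), array([-0.002,  0.001, -0.001]))
```

Request:
{"name": "step_arm", "arguments": {"motion": "55 3 0 -0.24 0 0 0;55 3 0 0 0 0 0;55 3 0 0 0 0 0;55 3 0 0 0 0 0;55 2 0 0 0 0 0;55 1 0 0 0 0 0;55 0 0 0 0 0 0;55 0 0 0 0 0 0;55 0 0 0 0 0 0"}}

```text
time: 3.1
tool_pos: [0.5509, -0.2662, 0.0767]
ee_rot: [-2.016, 1.567, -0.525]
wrist_force: [0.6, 0.1, 0.3]
width: 0.0514
```

```bash
python3 - <<'E'
from h import *
o,R=st();print(o['time'],o['tool_pos'],o['wrist_force'],goal([.5500,-.2655,.05],1))
s=snapshot("side");t=snapshot("top");crop(s,310,250,410,350,6,"s1")
E
```

```text
3.1 [ 0.55094142 -0.26623581  0.07665577] [0.63377352 0.08003933 0.26687902] (array([2.67, 0.11, 0.07]), array([-0.   , -0.002,  0.003]))
```

View pics/s1.png

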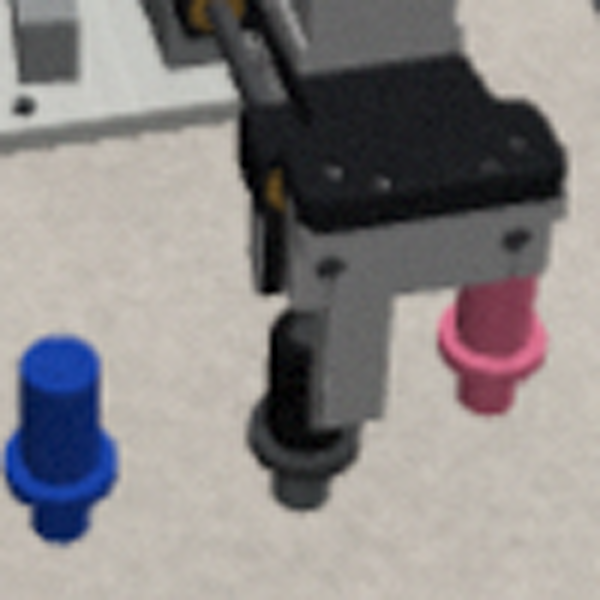

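The fitting stands between the fingers, partly hidden by the near finger (crop 350,350). Lowering the remaining 2.7 cm and closing.

Request:
{"name": "step_arm", "arguments": {"motion": "55 1.2 0.1 0.07 0 0 0;55 1 0 0 0 0 0;55 0.4 0 0 0 0 0;55 0 0 0 0 0 0;22 0 0 0 0 0 0;10 0 0 0 0 0 0;10 0 0 0 0 0 0;10 0 0 0 0 0 0;10 0 0 0 0 0 0;10 0 0 0 0 0 0;10 0 0 0 0 0 0;10 0 0 0 0 0 0"}}

```text
time: 4.2
tool_pos: [0.5491, -0.2651, 0.0489]
ee_rot: [-2.042, 1.57, -0.551]
wrist_force: [-0.3, -0.2, 1.6]
width: 0.0236
```

Request:
{"name": "step_arm", "arguments": {"motion": "10 -1 0 0 0 0 0;10 -2 0 0 0 0 0;10 -2 0 0 0 0 0;10 -2 0 0 0 0 0;10 -1 0 0 0 0 0;10 0 0 0 0 0 0;10 0 0 0 0 0 0"}}

```text
time: 4.78
tool_pos: [0.5489, -0.2648, 0.1287]
ee_rot: [-1.838, 1.57, -0.347]
wrist_force: [0.8, 0.3, -1.6]
width: 0.0232
```

```bash
python3 - <<'E'
from h import *
o,R=st();print(o['tool_pos'],o['wrist_force'],o['width'],goal(g2w(-.095,.015,.13),1))
E
```

```text
[ 0.54890523 -0.26483131  0.12873184] [ 0.7875679   0.26594849 -1.64259755] 0.023211198256174462 (array([-0.13,  0.89, 22.78]), array([ 0.   , -0.   ,  0.001]))
```

Request:
{"name": "step_arm", "arguments": {"motion": "10 0 0.09 1 0 0 0;10 0 0.1 2.3 0 0 0;10 0 0.1 2.8 0 0 0;10 0 0.1 2.8 0 0 0;10 0 0.1 2.8 0 0 0;10 0 0.1 2.8 0 0 0;10 0 0.1 2.8 0 0 0;10 0 0.1 2.8 0 0 0;10 0 0.1 1.7 0 0 0;10 0 0 1 0 0 0;10 0 0 0 0 0 0;10 0 0 0 0 0 0;10 0 0 0 0 0 0"}}

```text
time: 5.87
tool_pos: [0.5578, -0.0377, 0.1278]
ee_rot: [1.98, 1.57, -2.813]
wrist_force: [-0.1, 0.5, -2.0]
width: 0.0234
```

```bash
python3 - <<'E'
from h import *
o,R=st();print(w2g(o['tool_pos']),o['wrist_force'],o['wrist_torque'],o['width'],goal(g2w(-.095,.015,.067),1))
s=snapshot("side");t=snapshot("top");crop(s,270,170,390,290,5,"s2");crop(t,340,160,440,260,6,"t2")
E
```

```text
[-0.09568229  0.01532152  0.12784197] [-0.14345756  0.48006006 -1.96146613] [0.06726923 0.03118888 0.03927415] 0.023431027569900103 (array([ 6.08, -0.04,  0.07]), array([-0.001, -0.   , -0.001]))
```

View pics/s2.png

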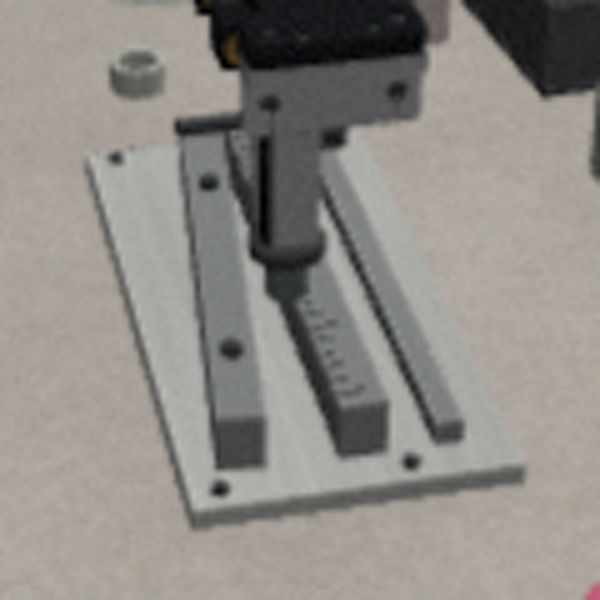

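Request:
{"name": "step_arm", "arguments": {"motion": "10 1.5 0 0.03 0 0 0;10 2 0 0 0 0 0;10 1.2 0 0 0 0 0;10 0.7 0 0 0 0 0;10 0.3 0 0 0 0 0;10 0.1 0 0 0 0 0;10 0 0 0 0 0 0;10 0 0 0 0 0 0;10 0 0 0 0 0 0"}}

```text
time: 6.72
tool_pos: [0.5588, -0.0366, 0.0716]
ee_rot: [-1.612, 1.569, -0.121]
wrist_force: [-0.6, 0.0, -1.1]
width: 0.0232
```

Request:
{"name": "step_arm", "arguments": {"motion": "10 0.2 0 0 0 0 0;10 0.1 0 0 0 0 0;10 0.1 0 0 0 0 0;10 0 0 0 0 0 0;10 0 0 0 0 0 0;10 0 0 0 0 0 0"}}

```text
time: 7.22
tool_pos: [0.5583, -0.0365, 0.0669]
ee_rot: [-1.356, 1.57, 0.135]
wrist_force: [-0.3, 0.4, 2.1]
width: 0.0237
```

Request:
{"name": "step_arm", "arguments": {"motion": "10 0.07 0 0 0 0 0;10 0 0 0 0 0 0;10 0 0 0 0 0 0;10 0 0 0 0 0 0"}}

```text
time: 7.55
tool_pos: [0.5583, -0.0365, 0.0669]
ee_rot: [-1.508, 1.57, -0.017]
wrist_force: [-2.5, 0.4, 5.4]
width: 0.0235
```

Request:
{"name": "step_arm", "arguments": {"motion": "10 -0.05 0 0.2 0 0 0;10 0 -0.04 0.4 0 0 0;10 0 -0.04 0.5 0 0 0;10 0 -0.04 0.5 0 0 0;10 0 -0.04 0.5 0 0 0;10 0 -0.05 0.5 0 0 0;10 0 -0.05 0.5 0 0 0;10 0 -0.05 0.5 0 0 0;10 0 -0.05 0.5 0 0 0;10 0 -0.05 0.5 0 0 0;10 0 -0.05 0.3 0 0 0;10 0 0 0 0 0 0;10 0 0 0 0 0 0;10 0 0 0 0 0 0"}}

```text
time: 8.72
tool_pos: [0.5672, 0.0128, 0.0669]
ee_rot: [-1.077, 1.569, 0.414]
wrist_force: [0.7, -1.7, 5.3]
width: 0.0237
```

```bash
python3 - <<'E'
from h import *
o,R=st();print(w2g(o['tool_pos']),o['wrist_force'],o['wrist_force']@u,o['wrist_force']@v,o['wrist_torque'],o['width'],goal(g2w(-.045,.0105,.067),1))
s=snapshot("side");t=snapshot("top");crop(s,270,170,390,290,5,"s3");crop(t,340,160,440,260,6,"t3")
E
```

```text
[-0.04463713  0.0099867   0.0669205 ] [ 0.74285983 -1.71701775  5.338171  ] -1.6521687911508853 -0.8776723985665703 [-0.24188658  0.04728077 -0.00502355] 0.023696041228913313 (array([-0.01,  0.05, -0.04]), array([0.001, 0.001, 0.001]))
```

View pics/s3.png

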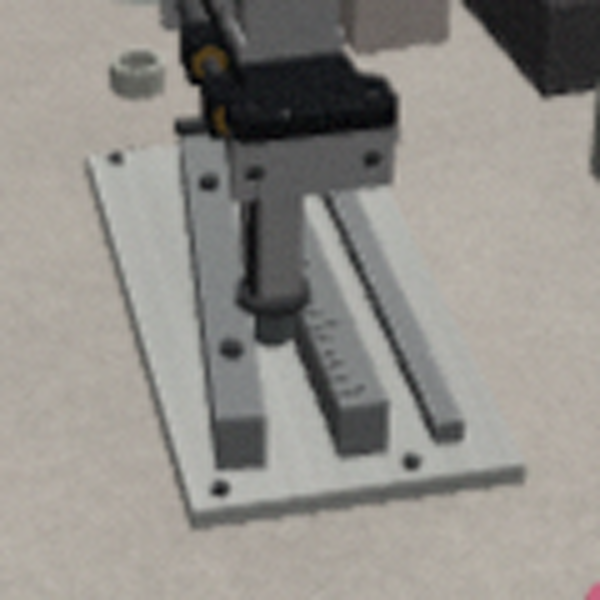

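Request:
{"name": "step_arm", "arguments": {"motion": "10 -0.06 0 0 0 0 0;10 0 -0.05 0 0 0 0;10 0 -0.05 0 0 0 0;10 0 0 0 0 0 0;10 0 0 0 0 0 0;10 0 0 0 0 0 0"}}

```text
time: 9.32
tool_pos: [0.5671, 0.0129, 0.0669]
ee_rot: [0.737, 1.569, 2.229]
wrist_force: [-1.9, 0.4, 4.5]
width: 0.0232
```

```bash
cat > q.py <<'E'
from h import *
o,R=st();print(o['time'],w2g(o['tool_pos']).round(4),'F u,v,z',np.round([o['wrist_force']@u,o['wrist_force']@v,o['wrist_force'][2]],2),'T',o['wrist_torque'].round(2),o['width'].round(4))
E
python3 q.py
```

```text
Traceback (most recent call last):
  File "q.py", line 2, in <module>
    o,R=st();print(o['time'],w2g(o['tool_pos']).round(4),'F u,v,z',np.round([o['wrist_force']@u,o['wrist_force']@v,o['wrist_force'][2]],2),'T',o['wrist_torque'].round(2),o['width'].round(4))
                                                                                                                                                                          ^^^^^^^^^^^^^^^^
AttributeError: 'float' object has no attribute 'round'
```

```bash
sed -i "s/o\['width'\].round(4)/round(o['width'],4)/" q.py; python3 q.py
```

```text
9.3167 [-0.0446  0.0101  0.0669] F u,v,z [0.23 1.97 4.47] T [0.13 0.26 0.01] 0.0232
```

Request:
{"name": "step_arm", "arguments": {"motion": "10 -0.07 0 0 0 0 0;10 0 0 0 0 0 0;10 0 0 0 0 0 0;10 0 0 0 0 0 0"}}

```text
time: 9.65
tool_pos: [0.5672, 0.0123, 0.067]
ee_rot: [1.047, 1.569, 2.538]
wrist_force: [-0.8, 0.2, 1.2]
width: 0.0234
```

```bash
python3 q.py
```

```text
9.65 [-0.0452  0.0099  0.067 ] F u,v,z [0.1  0.85 1.23] T [0.19 0.06 0.01] 0.0234
```

Request:
{"name": "step_arm", "arguments": {"motion": "10 0 -0.08 0 0 0 0;10 0 0 0 0 0 0;10 0 0 0 0 0 0;10 0 0 0 0 0 0"}}

```text
time: 9.98
tool_pos: [0.5682, 0.0116, 0.067]
ee_rot: [1.924, 1.57, -2.869]
wrist_force: [0.5, 0.5, -0.7]
width: 0.0239
```

```bash
python3 q.py
```

```text
9.9833 [-0.0458  0.0089  0.067 ] F u,v,z [ 0.54 -0.46 -0.75] T [ 0.05 -0.03 -0.03] 0.0239
```

Request:
{"name": "step_arm", "arguments": {"motion": "10 0.02 -0.05 0 0 0 0;10 0 0 0 0 0 0;10 0 0 0 0 0 0;10 0 0 0 0 0 0"}}

```text
time: 10.32
tool_pos: [0.5684, 0.0116, 0.067]
ee_rot: [1.781, 1.57, -3.011]
wrist_force: [-1.7, -0.7, -1.5]
width: 0.0236
```

```bash
python3 q.py
```

```text
10.3167 [-0.0457  0.0086  0.067 ] F u,v,z [-0.87  1.64 -1.48] T [-0.1   0.33 -0.  ] 0.0236
```

Request:
{"name": "step_arm", "arguments": {"motion": "10 0.02 -0.05 0 0 0 0;10 0 0 0 0 0 0;10 0 0 0 0 0 0;10 0 0 0 0 0 0"}}

```text
time: 10.65
tool_pos: [0.5686, 0.0116, 0.067]
ee_rot: [1.738, 1.569, -3.054]
wrist_force: [-5.4, -0.9, 0.8]
width: 0.0234
```

```bash
python3 q.py
```

```text
10.65 [-0.0457  0.0085  0.067 ] F u,v,z [-1.29  5.3   0.83] T [-0.1   1.05 -0.01] 0.0234
```

Request:
{"name": "step_arm", "arguments": {"motion": "10 0 0.07 0.1 0 0 0;10 0 0 0.2 0 0 0;10 0 0 0.2 0 0 0;10 0 0 0.2 0 0 0;10 0 0 0.2 0 0 0;10 0 0 0.2 0 0 0;10 0 0 0.2 0 0 0;10 0 0 0 0 0 0;10 0 0 0 0 0 0;10 0 0 0 0 0 0"}}

```text
time: 11.48
tool_pos: [0.5697, 0.0254, 0.067]
ee_rot: [0.23, 1.57, 1.722]
wrist_force: [-3.8, 0.4, -0.3]
width: 0.0231
```

```bash
python3 q.py
```

```text
11.4833 [-0.0319  0.0085  0.067 ] F u,v,z [ 0.08  3.85 -0.31] T [ 0.09  0.87 -0.03] 0.0231
```

Request:
{"name": "step_arm", "arguments": {"motion": "10 0 0.07 0.1 0 0 0;10 0.01 0 0.1 0 0 0;10 0 0 0.1 0 0 0;10 0 0 0.1 0 0 0;10 0 0 0 0 0 0;10 0 0 0 0 0 0;10 0 0 0 0 0 0"}}

```text
time: 12.07
tool_pos: [0.5698, 0.029, 0.0673]
ee_rot: [-0.988, 1.57, 0.503]
wrist_force: [-1.3, 1.0, -0.6]
width: 0.0237
```

```bash
python3 q.py
```

```text
12.0667 [-0.0282  0.0087  0.0673] F u,v,z [ 0.93  1.39 -0.64] T [-0.03  0.31  0.04] 0.0237
```

Request:
{"name": "step_arm", "arguments": {"motion": "10 0.05 0.02 0.1 0 0 0;10 0 0 0.1 0 0 0;10 0 0 0.1 0 0 0;10 0 0 0 0 0 0;10 0 0 0 0 0 0;10 0 0 0 0 0 0"}}

```text
time: 12.57
tool_pos: [0.57, 0.032, 0.067]
ee_rot: [-1.203, 1.569, 0.288]
wrist_force: [0.3, -0.0, 0.2]
width: 0.0237
```

```bash
python3 q.py
```

```text
12.5667 [-0.0253  0.0088  0.067 ] F u,v,z [-0.01 -0.27  0.24] T [0.01 0.09 0.04] 0.0237
```

Request:
{"name": "step_arm", "arguments": {"motion": "10 0.02 0 0.1 0 0 0;10 0 0 0.1 0 0 0;10 0 0 0 0 0 0;10 0 0 0 0 0 0;10 0 0 0 0 0 0"}}

```text
time: 12.98
tool_pos: [0.5701, 0.0337, 0.0669]
ee_rot: [-1.586, 1.569, -0.095]
wrist_force: [0.2, -2.0, 2.3]
width: 0.0235
```

```bash
python3 q.py
```

```text
12.9833 [-0.0236  0.0088  0.0669] F u,v,z [-2.02 -0.33  2.31] T [-0.27  0.08  0.02] 0.0235
```

Request:
{"name": "step_arm", "arguments": {"motion": "10 0 0 0.1 0 0 0;10 0 0 0 0 0 0;10 0 0 0 0 0 0;10 0 0 0 0 0 0"}}

```text
time: 13.32
tool_pos: [0.5701, 0.0346, 0.0669]
ee_rot: [-1.666, 1.569, -0.175]
wrist_force: [0.6, -1.7, 5.1]
width: 0.0234
```

```bash
python3 q.py
```

```text
13.3167 [-0.0227  0.0088  0.0669] F u,v,z [-1.68 -0.69  5.13] T [-0.4  -0.01 -0.01] 0.0234
```

Request:
{"name": "step_arm", "arguments": {"motion": "10 0 0 0.1 0 0 0;10 0 0 0 0 0 0;10 0 0 0 0 0 0;10 0 0 0 0 0 0"}}

```text
time: 13.65
tool_pos: [0.5702, 0.0355, 0.0669]
ee_rot: [-1.83, 1.569, -0.339]
wrist_force: [-0.1, -3.4, 5.4]
width: 0.0235
```

```bash
python3 q.py
```

```text
13.65 [-0.0217  0.0088  0.0669] F u,v,z [-3.42 -0.14  5.4 ] T [-0.53  0.02 -0.02] 0.0235
```

Request:
{"name": "step_arm", "arguments": {"motion": "10 -0.03 0 0.1 0 0 0;10 0 0 0.05 0 0 0;10 0 0 0 0 0 0;10 0 0 0 0 0 0;10 0 0 0 0 0 0"}}

```text
time: 14.07
tool_pos: [0.5701, 0.0372, 0.0669]
ee_rot: [-1.656, 1.57, -0.165]
wrist_force: [0.7, -3.1, 5.3]
width: 0.0234
```

```bash
python3 q.py
```

```text
14.0667 [-0.0201  0.0091  0.0669] F u,v,z [-3.04 -0.91  5.27] T [-0.54 -0.02 -0.02] 0.0234
```

Request:
{"name": "step_arm", "arguments": {"motion": "10 0 0 0.1 0 0 0;10 0 0 0 0 0 0;10 0 0 0 0 0 0;10 0 0 0 0 0 0"}}

```text
time: 14.4
tool_pos: [0.5701, 0.0382, 0.0669]
ee_rot: [-1.727, 1.57, -0.236]
wrist_force: [-0.0, -2.1, 5.6]
width: 0.0236
```

```bash
python3 q.py
```

```text
14.4 [-0.0191  0.0091  0.0669] F u,v,z [-2.09 -0.16  5.62] T [-0.52 -0.01 -0.01] 0.0236
```

Not wedged yet; continuing.

Request:
{"name": "step_arm", "arguments": {"motion": "10 -0.05 0 0.1 0 0 0;10 0 0 0.1 0 0 0;10 0 0 0 0 0 0;10 0 0 0 0 0 0;10 0 0 0 0 0 0"}}

```text
time: 14.82
tool_pos: [0.5703, 0.0404, 0.0669]
ee_rot: [-0.927, 1.57, 0.564]
wrist_force: [1.8, -1.4, 1.3]
width: 0.0239
```

```bash
python3 q.py
```

```text
14.8167 [-0.0169  0.0091  0.0669] F u,v,z [-1.24 -1.88  1.28] T [-0.43 -0.54  0.01] 0.0239
```

Request:
{"name": "step_arm", "arguments": {"motion": "10 0 0 0.1 0 0 0;10 0 0 0.1 0 0 0;10 0 0 0 0 0 0;10 0 0 0 0 0 0;10 0 0 0 0 0 0"}}

```text
time: 15.23
tool_pos: [0.5706, 0.0422, 0.067]
ee_rot: [-1.53, 1.57, -0.039]
wrist_force: [4.3, -2.8, -0.0]
width: 0.0235
```

```bash
python3 q.py
```

```text
15.2333 [-0.0151  0.009   0.067 ] F u,v,z [-2.45 -4.51 -0.  ] T [-0.65 -0.92 -0.01] 0.0235
```

Request:
{"name": "step_arm", "arguments": {"motion": "10 0.02 -0.06 0 0 0 0;10 0 0 0.08 0 0 0;10 0 0 0 0 0 0;10 0 0 0 0 0 0;10 0 0 0 0 0 0"}}

```text
time: 15.65
tool_pos: [0.5708, 0.0427, 0.067]
ee_rot: [2.672, 1.57, -2.121]
wrist_force: [2.3, -4.8, 1.0]
width: 0.0233
```

```bash
python3 q.py
```

```text
15.65 [-0.0145  0.0088  0.067 ] F u,v,z [-4.57 -2.69  1.03] T [-0.97 -0.5   0.02] 0.0233
```

Request:
{"name": "step_arm", "arguments": {"motion": "10 0 0 0.1 0 0 0;10 0 0 0 0 0 0;10 0 0 0 0 0 0;10 0 0 0 0 0 0"}}

```text
time: 15.98
tool_pos: [0.5708, 0.0432, 0.067]
ee_rot: [2.983, 1.569, -1.809]
wrist_force: [2.6, -5.5, 1.7]
width: 0.0235
```

```bash
python3 q.py
```

```text
15.9833 [-0.0141  0.0088  0.067 ] F u,v,z [-5.25 -3.04  1.71] T [-1.15 -0.4  -0.04] 0.0235
```

Request:
{"name": "step_arm", "arguments": {"motion": "10 0 -0.06 0.1 0 0 0;10 0 0 0 0 0 0;10 0 0 0 0 0 0;10 0 0 0 0 0 0"}}

```text
time: 16.32
tool_pos: [0.571, 0.0434, 0.067]
ee_rot: [2.676, 1.567, -2.117]
wrist_force: [0.5, -6.6, 1.9]
width: 0.0236
```

```bash
python3 q.py
```

```text
16.3167 [-0.0138  0.0087  0.067 ] F u,v,z [-6.52 -1.05  1.93] T [-1.46 -0.2  -0.01] 0.0236
```

Request:
{"name": "step_arm", "arguments": {"motion": "10 0 0 0.08 0 0 0;10 0 0 0 0 0 0;10 0 0 0 0 0 0;10 0 0 0 0 0 0"}}

```text
time: 16.65
tool_pos: [0.571, 0.0436, 0.067]
ee_rot: [2.78, 1.566, -2.012]
wrist_force: [0.8, -8.3, 2.0]
width: 0.0236
```

```bash
python3 q.py
```

```text
16.65 [-0.0136  0.0087  0.067 ] F u,v,z [-8.23 -1.49  1.96] T [-1.72 -0.11  0.02] 0.0236
```

Request:
{"name": "step_arm", "arguments": {"motion": "10 0 -0.02 0.1 0 0 0;10 0 0 0.05 0 0 0;10 0 0 0 0 0 0;10 0 0 0 0 0 0;10 0 0 0 0 0 0"}}

```text
time: 17.07
tool_pos: [0.5711, 0.0441, 0.067]
ee_rot: [2.835, 1.564, -1.958]
wrist_force: [-0.6, -9.8, 2.7]
width: 0.0234
```

```bash
python3 q.py
```

```text
17.0667 [-0.0132  0.0086  0.067 ] F u,v,z [-9.83 -0.14  2.74] T [-2.15 -0.04 -0.03] 0.0234
```

Request:
{"name": "step_arm", "arguments": {"motion": "10 0 0 0.08 0 0 0;10 0 0 0 0 0 0;10 0 0 0 0 0 0;10 0 0 0 0 0 0"}}

```text
time: 17.4
tool_pos: [0.5711, 0.0444, 0.067]
ee_rot: [2.861, 1.563, -1.932]
wrist_force: [0.0, -12.3, 3.0]
width: 0.0233
```

```bash
python3 q.py
```

```text
17.4 [-0.0129  0.0086  0.067 ] F u,v,z [-12.29  -1.04   3.02] T [-2.39 -0.04  0.06] 0.0233
```

Request:
{"name": "step_arm", "arguments": {"motion": "10 0 0 -0.1 0 0 0;10 0 0 -0.05 0 0 0;10 0 0 0 0 0 0;10 0 0 0 0 0 0"}}

```text
time: 17.73
tool_pos: [0.5711, 0.0442, 0.067]
ee_rot: [2.749, 1.566, -2.044]
wrist_force: [-0.2, -8.4, 2.9]
width: 0.0235
```

```bash
python3 q.py
```

```text
17.7333 [-0.013   0.0086  0.067 ] F u,v,z [-8.42 -0.45  2.92] T [-1.83 -0.05  0.04] 0.0235
```

Request:
{"name": "step_arm", "arguments": {"motion": "10 0 0 -0.1 0 0 0;10 0 0 -0.1 0 0 0;10 0 0 0 0 0 0;10 0 0 0 0 0 0;10 0 0 0 0 0 0"}}

```text
time: 18.15
tool_pos: [0.5711, 0.044, 0.067]
ee_rot: [2.206, 1.569, -2.586]
wrist_force: [-0.3, -6.2, 2.5]
width: 0.0233
```

```bash
python3 q.py
```

```text
18.15 [-0.0132  0.0086  0.067 ] F u,v,z [-6.21 -0.2   2.5 ] T [-1.22 -0.01 -0.  ] 0.0233
```

Request:
{"name": "step_arm", "arguments": {"motion": "30 0 0 0 0 0 0;50 0 0 0 0 0 0;50 0 0 0 0 0 0;50 0 0 0 0 0 0;50 0 0 0 0 0 0"}}

```text
time: 18.57
tool_pos: [0.5714, 0.0453, 0.0665]
ee_rot: [0.875, 1.569, 2.367]
wrist_force: [-0.4, -0.2, -0.8]
width: 0.047
```

```bash
python3 q.py; python3 - <<'E'
from h import *
s=snapshot("side");crop(s,270,150,390,270,5,"s4")
E
```

```text
18.5667 [-0.0119  0.0084  0.0665] F u,v,z [-0.19  0.36 -0.84] T [ 0.02 -0.03  0.02] 0.047
```

View pics/s4.png

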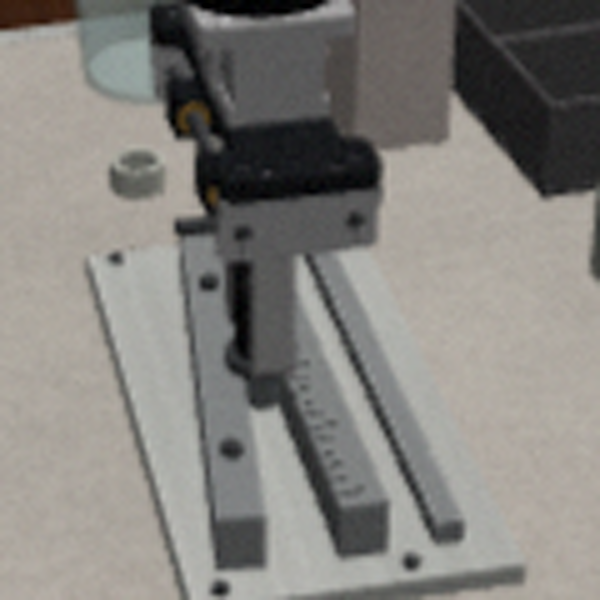

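Request:
{"name": "step_arm", "arguments": {"motion": "50 -0.5 0 -0.1 0 0 0;50 -1 0 0 0 0 0;50 -2 0 0 0 0 0;50 -2.5 0 0 0 0 0;50 -2.5 0 0 0 0 0;50 -1 0 0 0 0 0;50 0 0 0 0 0 0;50 0 0 0 0 0 0"}}

```text
time: 19.28
tool_pos: [0.572, 0.0435, 0.1625]
ee_rot: [-1.398, 1.569, 0.093]
wrist_force: [0.5, 0.3, -0.4]
width: 0.0476
```

```bash
python3 q.py; python3 - <<'E'
from h import *
print(goal(g2w(.1185,-.05,.16)))
s=snapshot("side");t=snapshot("top");crop(s,270,150,390,270,5,"s5");crop(t,255,165,395,245,5.5,"t5")
E
```

```text
19.2833 [-0.0136  0.0076  0.1625] F u,v,z [ 0.33 -0.49 -0.36] T [ 0.03 -0.02  0.03] 0.0476
(array([ 0.26, -5.77, 13.21]), array([0.   , 0.   , 0.001]))
```

View pics/s5.png

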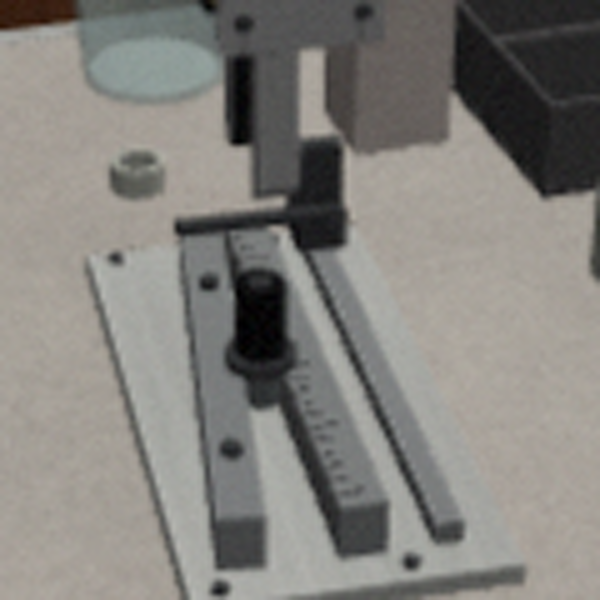

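```bash
python3 - <<'E'
from h import *
S=lambda x,y:((x+.5)/5-.5+270,(y+.5)/5-.5+150)
for p in[(302,143),(340,138)]: print(w2g(onz("side",S(*p),.081)))
print("bodytop",w2g(onz("side",S(262,277),.084)))
E
```

```text
[ 0.12009642 -0.04427659  0.081     ]
[ 0.12100007 -0.06477469  0.081     ]
bodytop [-0.00898425  0.00562694  0.084     ]
```

View pics/t5.png

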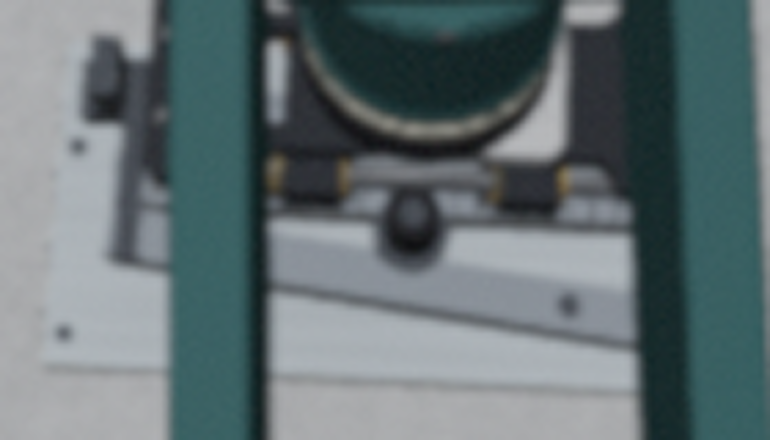

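Request:
{"name": "step_arm", "arguments": {"motion": "50 0 -0.3 0.7 0 0 0;50 0 -0.7 1.5 0 0 0;50 0 -1 2.2 0 0 0;50 0 -1.1 2.5 0 0 0;50 0 -1.1 2.5 0 0 0;50 0 -0.9 2 0 0 0;50 0 -0.5 1.2 0 0 0;50 0 -0.2 0.6 0 0 0;50 0 0 0 0 0 0;50 0 0 0 0 0 0;50 0 0 0 0 0 0"}}

```text
time: 20.3
tool_pos: [0.6398, 0.1696, 0.1619]
ee_rot: [2.481, 1.57, -2.312]
wrist_force: [0.7, 0.6, 0.5]
width: 0.0468
```

```bash
python3 q.py; python3 - <<'E'
from h import *
print(goal(g2w(.1185,-.05,.07)))
E
```

```text
20.3 [ 0.1175 -0.0499  0.1619] F u,v,z [ 0.69 -0.65  0.46] T [-0.06  0.01  0.02] 0.0468
(array([ 9.19, -0.02,  0.1 ]), array([-0.001, -0.001, -0.   ]))
```

Request:
{"name": "step_arm", "arguments": {"motion": "50 1 0 0.1 0 0 0;50 2 0 0 0 0 0;50 2 0 0 0 0 0;50 2 0 0 0 0 0;50 1.2 0 0 0 0 0;50 0.7 0 0 0 0 0;50 0.2 0 0 0 0 0;50 0 0 0 0 0 0;50 0 0 0 0 0 0;50 0 0 0 0 0 0"}}

```text
time: 21.13
tool_pos: [0.6412, 0.1716, 0.0727]
ee_rot: [-1.282, 1.568, 0.209]
wrist_force: [0.0, -0.4, -0.2]
width: 0.047
```

```bash
python3 q.py; python3 - <<'E'
from h import *
s=snapshot("side");t=snapshot("top");crop(s,270,130,390,250,5,"s6");crop(t,255,165,395,245,5.5,"t6")
E
```

```text
21.1333 [ 0.1196 -0.0511  0.0727] F u,v,z [-0.39 -0.05 -0.17] T [ 0.08  0.01 -0.04] 0.047
```

View pics/s6.png

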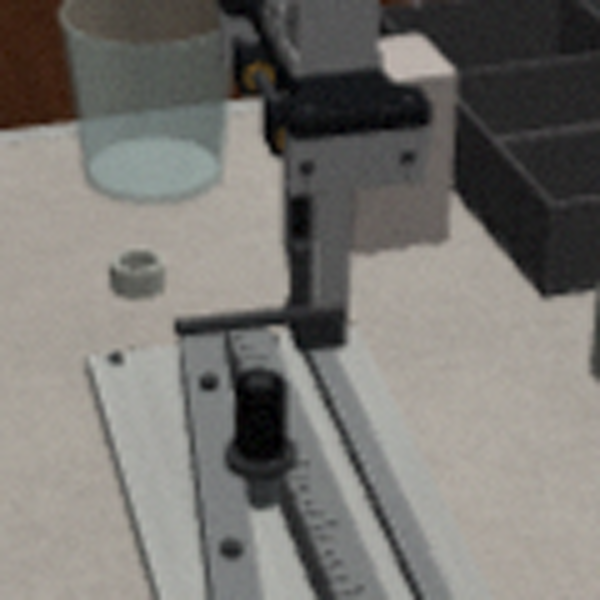

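View pics/t6.png

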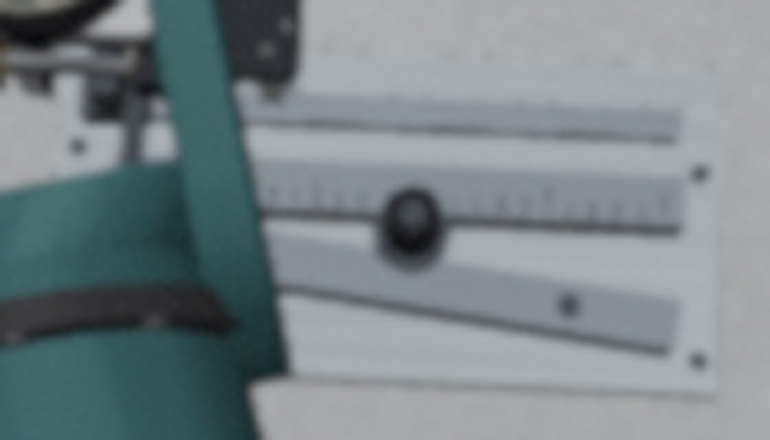

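Request:
{"name": "step_arm", "arguments": {"motion": "30 0 0 0 0 0 0;5 0 0 0 0 0 0;5 0 0 0 0 0 0;5 0 0 0 0 0 0;5 0 0 0 0 0 0;5 0 0 0 0 0 0;5 0 0 0 0 0 0;5 0 0 0 0 0 0"}}

```text
time: 21.9
tool_pos: [0.6401, 0.1715, 0.0709]
ee_rot: [0.641, 1.571, 2.132]
wrist_force: [-0.5, -0.9, 0.1]
width: 0.0117
```

```bash
python3 q.py
```

```text
21.9 [ 0.1194 -0.0501  0.0709] F u,v,z [-0.92  0.45  0.15] T [ 0.06 -0.02 -0.02] 0.0117
```

Request:
{"name": "step_arm", "arguments": {"motion": "5 0 0 -0.3 0 0 0;5 0 0 -0.6 0 0 0;5 0 0 -0.8 0 0 0;5 0 0 -0.8 0 0 0;5 0 0 -0.8 0 0 0;5 0 0 -0.8 0 0 0;5 0 0 -0.8 0 0 0;5 0 0 -0.8 0 0 0;5 0 0 -0.8 0 0 0;5 0 0 -0.8 0 0 0;5 0 0 -0.5 0 0 0;5 0 0 -0.3 0 0 0;5 0 0 0 0 0 0;5 0 0 0 0 0 0;5 0 0 0 0 0 0"}}

```text
time: 23.15
tool_pos: [0.6335, 0.0902, 0.0709]
ee_rot: [2.784, 1.57, -2.008]
wrist_force: [-0.4, -1.4, -0.5]
width: 0.0121
```

```bash
python3 q.py
```

```text
23.15 [ 0.0378 -0.05    0.0709] F u,v,z [-1.41  0.33 -0.46] T [-0.09  0.12 -0.02] 0.0121
```

Request:
{"name": "step_arm", "arguments": {"motion": "5 0 0 -0.3 0 0 0;5 0 0 -0.4 0 0 0;5 0 0 -0.4 0 0 0;5 0 0 -0.2 0 0 0;5 0 0 -0.1 0 0 0;5 0 0 0 0 0 0;5 0 0 0 0 0 0;5 0 0 0 0 0 0"}}

```text
time: 23.82
tool_pos: [0.6324, 0.0765, 0.0709]
ee_rot: [2.485, 1.57, -2.307]
wrist_force: [-2.4, 0.0, 0.2]
width: 0.0115
```

```bash
python3 q.py; python3 - <<'E'
from h import *
s=snapshot("side");t=snapshot("top");crop(s,290,170,370,250,7,"s7");crop(t,290,170,360,230,9,"t7")
E
```

```text
23.8167 [ 0.0241 -0.05    0.0709] F u,v,z [-0.17  2.35  0.16] T [ 0.06  0.25 -0.04] 0.0115
```

View pics/s7.png

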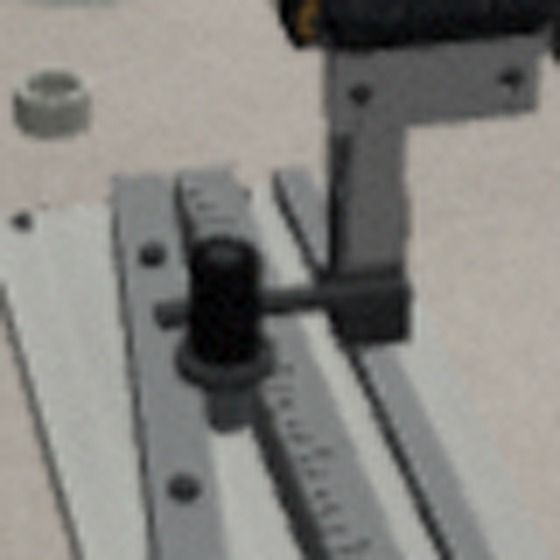

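View pics/t7.png

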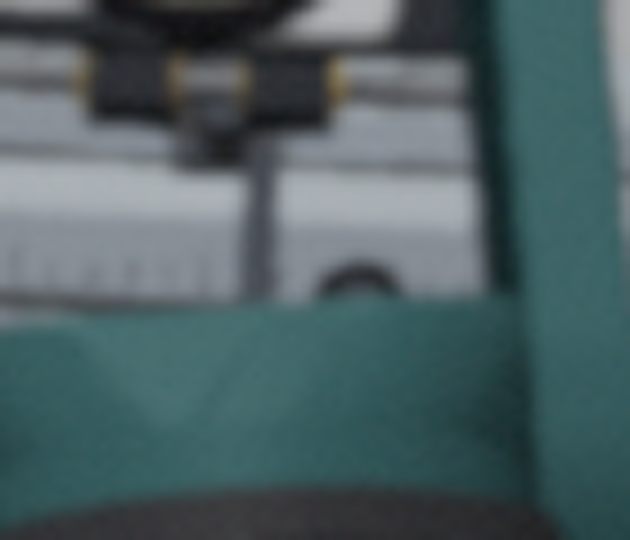

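Request:
{"name": "step_arm", "arguments": {"motion": "5 0 0 -0.1 0 0 0;5 0 0 -0.1 0 0 0;5 0 0 -0.1 0 0 0;5 0 0 0 0 0 0;5 0 0 0 0 0 0"}}

```text
time: 24.33
tool_pos: [0.6322, 0.0738, 0.0709]
ee_rot: [1.129, 1.57, 2.62]
wrist_force: [-2.6, 0.4, -0.1]
width: 0.0118
```

```bash
python3 q.py
```

```text
24.3333 [ 0.0214 -0.05    0.0709] F u,v,z [ 0.17  2.67 -0.1 ] T [ 0.28  0.39 -0.01] 0.0118
```

Request:
{"name": "step_arm", "arguments": {"motion": "5 0 0 -0.05 0 0 0;5 0 0 0 0 0 0;5 0 0 0 0 0 0"}}

```text
time: 24.58
tool_pos: [0.6322, 0.0734, 0.0709]
ee_rot: [1.208, 1.57, 2.699]
wrist_force: [-2.9, 0.7, -0.6]
width: 0.0118
```

```bash
python3 q.py
```

```text
24.5833 [ 0.0209 -0.0499  0.0709] F u,v,z [ 0.43  2.94 -0.62] T [ 0.28  0.42 -0.1 ] 0.0118
```

Request:
{"name": "step_arm", "arguments": {"motion": "5 0 0 -0.05 0 0 0;5 0 0 0 0 0 0;5 0 0 0 0 0 0"}}

```text
time: 24.83
tool_pos: [0.6322, 0.0728, 0.0709]
ee_rot: [1.33, 1.57, 2.821]
wrist_force: [-2.6, 1.5, -0.4]
width: 0.0121
```

```bash
python3 q.py
```

```text
24.8333 [ 0.0204 -0.05    0.0709] F u,v,z [ 1.25  2.73 -0.39] T [ 0.35  0.43 -0.07] 0.0121
```

Request:
{"name": "step_arm", "arguments": {"motion": "5 0 0 -0.05 0 0 0;5 0 0 0 0 0 0;5 0 0 0 0 0 0"}}

```text
time: 25.08
tool_pos: [0.6321, 0.0723, 0.0709]
ee_rot: [1.555, 1.571, 3.046]
wrist_force: [-3.5, 1.5, -0.3]
width: 0.0119
```

```bash
python3 q.py
```

```text
25.0833 [ 0.0198 -0.05    0.0709] F u,v,z [ 1.22  3.64 -0.34] T [ 0.37  0.56 -0.09] 0.0119
```

Request:
{"name": "step_arm", "arguments": {"motion": "5 0 0 -0.05 0 0 0;5 0 0 0 0 0 0;5 0 0 0 0 0 0"}}

```text
time: 25.33
tool_pos: [0.6321, 0.0717, 0.071]
ee_rot: [1.643, 1.571, 3.134]
wrist_force: [-2.1, 1.2, -0.3]
width: 0.0116
```

```bash
python3 q.py
```

```text
25.3333 [ 0.0193 -0.05    0.071 ] F u,v,z [ 1.    2.22 -0.3 ] T [ 0.35  0.55 -0.01] 0.0116
```

Request:
{"name": "step_arm", "arguments": {"motion": "5 0 0 -0.05 0 0 0;5 0 0 0 0 0 0;5 0 0 0 0 0 0"}}

```text
time: 25.58
tool_pos: [0.632, 0.0713, 0.0709]
ee_rot: [1.64, 1.57, 3.131]
wrist_force: [-3.1, 1.0, -0.8]
width: 0.0118
```

```bash
python3 q.py
```

```text
25.5833 [ 0.0188 -0.05    0.0709] F u,v,z [ 0.79  3.18 -0.8 ] T [ 0.3   0.57 -0.08] 0.0118
```

Request:
{"name": "step_arm", "arguments": {"motion": "5 0 0 -0.05 0 0 0;5 0 0 0 0 0 0;5 0 0 0 0 0 0"}}

```text
time: 25.83
tool_pos: [0.632, 0.0709, 0.0709]
ee_rot: [0.836, 1.57, 2.327]
wrist_force: [-3.5, 1.7, -0.0]
width: 0.0117
```

```bash
python3 q.py
```

```text
25.8333 [ 0.0185 -0.05    0.0709] F u,v,z [ 1.43  3.67 -0.03] T [ 0.35  0.66 -0.11] 0.0117
```

Request:
{"name": "step_arm", "arguments": {"motion": "5 0 0 -0.05 0 0 0;5 0 0 0 0 0 0;5 0 0 0 0 0 0"}}

```text
time: 26.08
tool_pos: [0.632, 0.0708, 0.0709]
ee_rot: [0.233, 1.57, 1.724]
wrist_force: [-2.7, 3.7, 0.0]
width: 0.0117
```

```bash
python3 q.py; python3 - <<'E'
from h import *
s=snapshot("side");crop(s,290,170,370,250,7,"s8")
E
```

```text
26.0833 [ 0.0184 -0.05    0.0709] F u,v,z [3.44 2.97 0.02] T [ 0.58  0.62 -0.11] 0.0117
```

View pics/s8.png

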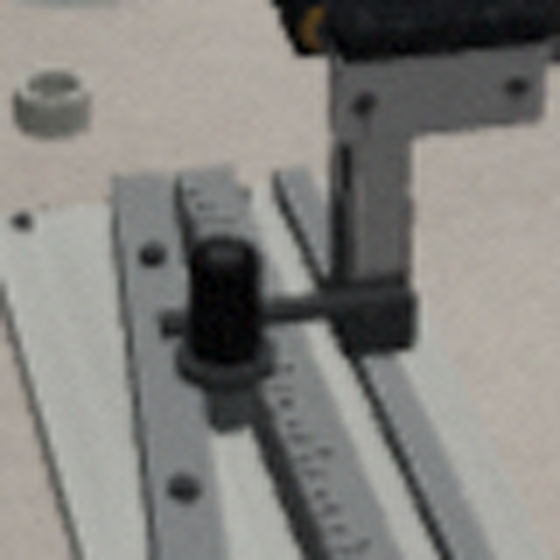

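Request:
{"name": "step_arm", "arguments": {"motion": "5 0 0 -0.04 0 0 0;5 0 0 0 0 0 0;5 0 0 0 0 0 0;5 0 0 0 0 0 0"}}

```text
time: 26.47
tool_pos: [0.632, 0.0707, 0.0709]
ee_rot: [0.107, 1.569, 1.599]
wrist_force: [-3.3, 4.8, 0.8]
width: 0.0118
```

```bash
python3 q.py
```

```text
26.4667 [ 0.0183 -0.05    0.0709] F u,v,z [4.48 3.7  0.77] T [ 0.65  0.63 -0.1 ] 0.0118
```

Request:
{"name": "step_arm", "arguments": {"motion": "5 0 0.08 0.06 0 0 0;5 0 0 0 0 0 0;5 0 0 0 0 0 0;25 0 0 0 0 0 0;40 0 0 0 0 0 0;40 0 0 0 0 0 0;40 0 0 0 0 0 0;40 0 0 0 0 0 0"}}

```text
time: 27.13
tool_pos: [0.6317, 0.0701, 0.0714]
ee_rot: [-1.919, 1.57, -0.428]
wrist_force: [0.1, -0.6, -0.5]
width: 0.0371
```

```bash
python3 q.py
```

```text
27.1333 [ 0.0176 -0.0498  0.0714] F u,v,z [-0.55 -0.18 -0.48] T [ 0.05 -0.03  0.04] 0.0371
```

Request:
{"name": "step_arm", "arguments": {"motion": "40 -0.5 0 0 0 0 0;40 -1 0 0 0 0 0;40 -2 0 0 0 0 0;40 -3 0 0 0 0 0;40 -3 0 0 0 0 0;40 -2 0 0 0 0 0;40 0 -2 1 0 0 0;40 0 -2 2 0 0 0;40 0 -2 3 0 0 0;40 0 -2 4 0 0 0;40 0 0 4 0 0 0;40 0 0 4 0 0 0;40 0 0 2 0 0 0;40 0 0 0 0 0 0;40 0 0 0 0 0 0"}}

```text
time: 28.38
tool_pos: [0.7253, 0.2624, 0.1864]
ee_rot: [-2.088, 1.57, -0.594]
wrist_force: [0.4, -0.1, 0.7]
width: 0.0377
```

```bash
python3 q.py; python3 - <<'E'
from h import *
s=snapshot("side");t=snapshot("top");crop(s,290,170,370,250,7,"s9");crop(t,255,165,395,245,5.5,"t9");cv2.imwrite("pics/s9f.png",s[:,:,::-1])
E
```

```text
28.3833 [ 0.2168 -0.1276  0.1864] F u,v,z [-0.1  -0.45  0.71] T [-0.    0.01  0.01] 0.0377
```

View pics/s9.png

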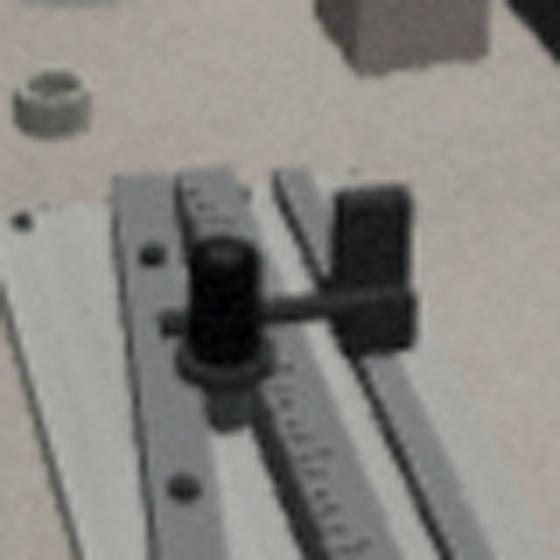

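View pics/t9.png

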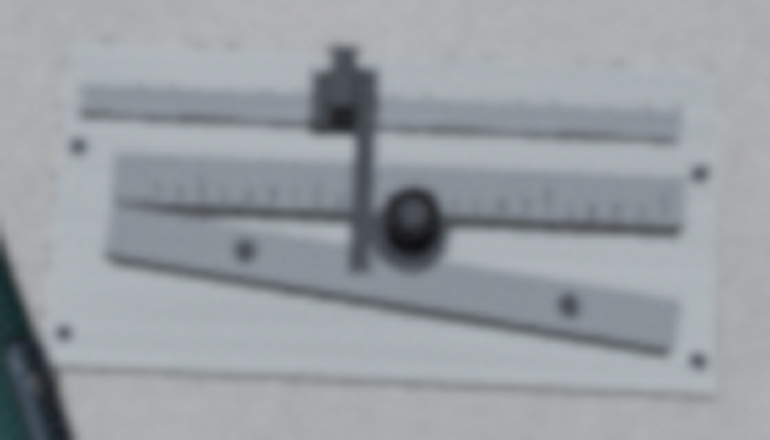

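View pics/s9f.png

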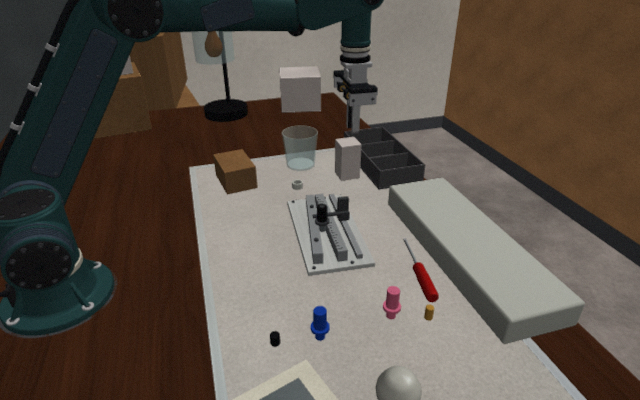

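```bash
python3 -c "
from bench import robot
print(robot.close_job())"
```

```text
the job is handed in; nothing more can be done
None
```

I wedged the fitting in the slot gauge and slid the marker up against its flange. I then let go of both and handed the job in at about 28.5 s.

- **Fitting:** I took the black fitting, not the pink or blue ones. I lowered it in at the wide end and slid it along with the flange on the jaws. It wedged at about gauge x = -13 mm with a peak push of about 12 N. I eased the push off to about 6 N before opening the fingers. In the pictures it stays upright and in the same place after release and after the marker was moved.
- **Marker:** I slid it until the force rose from about 1.4 N to 4.5 N with almost no further movement, which I took as contact. The leading edge was then at about gauge x = +3.4 mm. That is about 16.5 mm from the fitting's axis, against 17 mm expected, so within measuring error. In the last top view the arm meets the flange.
- **Last checks:** The robot is clear of everything, with near-zero wrist force. In the final side view the other bench items look undisturbed.
- **Not measured directly:**
  - I judged jaw forces only from the wrist readings. The largest were about 12 N along the slot, 5 N across it and 7 N pressing down.
  - Whether a tiny gap opened at the marker when I let go is finer than the pictures can show.

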